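# Chill the tin and lower the heavy cover

### The arm

A 7-joint arm with a two-finger parallel gripper is mounted at the origin on a cart in front of the work surface, level with it; the furniture and walls round the work are solid. World frame = base frame: x ahead of the robot, y to its left, z up, the work surface at z = 0. Lengths are in m, angles in rad, forces in N, time in s.
With the tool pointing down it reaches from about 0.4 to 0.85 m from the base axis. Payload 10.4 kg.
Tool frame: the origin (TCP) lies on the centre line of the jaws, within the pads' length; the fingertips stand 11 mm ahead of it and the grasp point (between the pads) lies 8 mm behind it (tip_reach is the distance from the TCP to the fingertips, in m); z points along the fingers, y is the line along which they close (so a half turn about z gives the same grasp; the last joint's range is limited). The gripper opens to 85 mm and grips with 20 to 120 N. Pads are 22 mm wide; open, the fingers measure 114 mm over their backs; the gripper's body (76 mm by 85 mm) begins 54 mm behind the grasp point. The pads swing forward as they close: fully open they stand 13 mm farther back than shut.
Start: joints at [1.169, 0.332, -0.065, 1.46, 0.022, 1.35, -0.088], TCP at [0.231, -0.581, 0.222] pointing down, gripper open.
Joint ranges: [-2.6, 2.6], [-0.5, 2.12], [-1.47, 1.34], [0.16, 2.42], [-1.27, 4.41], [0.06, 2.06], [-2.6, 2.6]. Speed limits (rad/s): [2.22, 2.22, 2.79, 2.79, 3.14, 3.14, 3.14].

### API

Orientations are given as a unit quaternion [x, y, z, w].
In Python, from workcell import get_obs, camera, hand_in, tip_reach gives the robot as it stands. The module is installed in compiled form; this text tells all that it offers.
- The arm moves only by the tool move_arm, never from a script. Its argument "plan" is a list of rows, each an object with "delta_pos": the shift along the tool's x, y, z in a scale on which 1.0 is 1 m, a list of three; "turn": the turn, a rotation vector about the tool's x, y, z in parts of the range, where 1.0 means pi rad, a list of three; "fingers": the closure, from 0 (fully open) to 1 (shut). A call has 1 to 12 rows; each row is the pose to reach, as a shift and turn from the pose commanded when the call began, along the tool's axes at that moment; what a row does not reach only later rows make up. A row lasts 1/8 s, in which the tool goes at most 62.5 mm and 10.7 degrees, less where a joint would pass 70% of its speed; a pose out of reach is approached as far as the arm can. Shift and turn numbers lie between -1 and 1, and a call with a number outside is refused. A call with a gripper value outside its range is refused whole. The fingers move at their own pace and stop on an object; "force" is the grip in N (left out, the last holds). Time passes only in rows, so rows that repeat a pose let the fingers close. It gives the time, the measured TCP pose, the force, the opening and the grip force at its end, in the units of the state.
- get_obs(): the state, without advancing time (a new reading comes with each control period).
- camera(name): name is "side" or "top"; returns a dict with "color" (480x640x3 uint8, red, green, blue), "range_z" (480x640 float32, m along the optical axis (not along the pixel's ray), 0 where there is no reading), "fx", "fy", "cx", "cy" (pixels), "R" (3x3) and "t" (3): a world point X has camera coordinates R X + t. Camera axes: x right, y down, z forward; pixel columns grow to the right and rows downward; lengths in m; the calibration is good to about 2 mm. A picture is of the moment at which its call begins.
- hand_in(): hands the job in; it is judged then, once.
The state is a dict: "clock": time; "joint_pos": joint angles; "joint_velocities": joint speeds; "tau": joint torques, N m; "position": TCP position; "ee_rot": TCP orientation; "ft_force": force on the tool from outside, world axes, zero at the start; "torque": the same for the moment, N m; "grip_width": opening from 0.0 (shut) to 1.0 (fully open); "grasp_force": force on a finger pad.
Only numpy, scipy, OpenCV 4.12 (cv2) and the standard library are available. Lean on these libraries where they do the work, as an engineer would, in place of code of your own. Each camera call takes 0.05 s, during which the arm holds its last target. There are 200 camera calls.

### The job

Stand the small food tin upright in the empty part of the chilled steel box, beside the ramekin that is already in there, and leave the other things where they are. Then push the heavy hinged cover down with the fingertips, slowly so that it does not slam. When it is fully down, press on it with a steady 15 N or so for a good second to bed the seal, never much harder, and let go.

Things in the scene. Friction and masses are not known exactly. Their poses are not given: they have to be found in the camera images.
- tin: small closed food tin, an upright cylinder 57 mm in diameter and 72 mm high, 0.18 kg (the smaller and taller of the two tins); origin at the centre of its underside, z up along its axis
- wide_tin: another food tin, 75 mm in diameter and 58 mm high; leave it alone; origin at the centre of its underside
- ramekin: white ramekin, 65 mm across the rim and 40 mm high, standing in the box near the box's +x end; leave it there; origin at the centre of its underside
- spice_jar: spice jar 45 mm in diameter and 106 mm high, standing on the table; leave it alone; origin at the centre of its underside
- box: chilled ingredient box of steel, fixed; outside 270 mm (its x) by 240 mm (its y), rim 100 mm high; inside 220 by 190 mm, centred, inner floor 15 mm above the table; origin at the centre of its underside; the ramekin stands at about x = +60 mm, y = 0, so the empty part is round x = -55 mm, y = 0. A cover is hinged along its +y side
- cover (a joint): angle of the cover: 0 = fully shut on a firm stop (pressing further, the force grows by some 5 to 10 N per mm), 1.45 = open stop, nearly upright, where it stands at the start. A spring balances the cover and its hinge is stiff and damped: near the open stop it rises again when let go, lower down it stays where it is left. Pushing it down slowly at the pad takes about 1 to 15 N
- cover_hinge (a point): middle of the hinge axis, 106 mm above the table, 124 mm to the +y side of the box's centre; axes of the cover: x along the hinge (the box's x), y from the free edge to the hinge, z outward normal of the outer face (up when shut). It opens by turning about -x. The cover is a steel slab of 3 kg, 272 mm along the hinge, 28 mm thick, reaching 244 mm from the hinge axis
- push_pad (a point): centre of the black rubber pad (150 mm along the hinge by 34 mm) on the outer face of the cover near its free edge; 200 mm from the hinge axis along the cover (its -y), 26 mm from it along the normal (its z); the place to push; axes as for cover_hinge. Shut, it is 132 mm above the table
- lemon: lemon, 78 by 55 mm, lying on the table to the left of the box; leave it alone; origin at the centre of its underside
- empty_ramekin: second white ramekin, like the first, standing on the table to the left of the box; leave it alone; origin at the centre of its underside
Not all that is in view belongs to the job. What is shaped like the tin but orange or purple is not meant.

How it is judged:
By the outcome, as a careful person would: the job done as asked, in the order asked, and still so for the second after the job is handed in, with the robot touching nothing.
It also fails if it takes over 67 s, if anything falls off the work surface, if the arm or the gripper's body presses on something with over 40 N, if the wrist force passes 120 N, or if a joint passes its speed limit or range.

## Working session

There is one attempt and no reset: what is moved stays moved. The work goes in short steps, Python scripts to look and compute and a tool call to move; the robot and the scene stay as the last step left them, time stands still between calls to the robot, and variables do not carry over. Pictures are saved under pics/ and viewed, at most 10 in all, crops included, and the job is handed in when it is done.

Besides the shell and the picture viewer there is one more tool, called after "Call:" as name([rows], argument=value, ...), one row to a line, values as JSON. move_arm: Moves the arm, as the interface text tells. Its arguments: {"type":"object","properties":{"plan":{"type":"array","items":{"type":"object","properties":{"delta_pos":{"type":"array","items":{"type":"number"}},"turn":{"type":"array","items":{"type":"number"}},"fingers":{"type":"number"}}}},"force":{"type":"number"}},"required":["plan"]}

```bash
mkdir -p pics; python3 - <<'E'
from workcell import get_obs, camera, tip_reach
import cv2, numpy as np
print(get_obs(), tip_reach)
for n in ("side","top"):
    c=camera(n); np.savez(f"{n}0.npz",**c)
    cv2.imwrite(f"pics/{n}0.png",c["color"][:,:,::-1])
    print(n,c["fx"],c["fy"],c["cx"],c["cy"],c["R"],c["t"])
E
```

```text
{'clock': 0.0, 'joint_pos': array([ 1.16937738,  0.3328948 , -0.06472179,  1.46092765,  0.0216274 ,
        1.34990565, -0.08851496]), 'joint_velocities': array([-1.45017622e-03, -2.83249896e-05, -1.11541078e-03,  1.09804593e-03,
        2.25062226e-03,  7.74533464e-04, -1.02084014e-03]), 'tau': array([-1.85635158e-04, -6.25438786e+01,  4.91508131e-02, -3.91611850e+01,
        1.62352889e-02,  9.73721413e-03,  7.58334954e-05]), 'position': array([ 0.2309952 , -0.58033179,  0.22140821]), 'ee_rot': array([ 9.82112290e-01,  1.88294801e-01, -1.77286211e-04, -6.97199819e-04]), 'ft_force': array([-0.18378455,  0.03523254, -0.41850111]), 'torque': array([ 0.00404988,  0.02890101, -0.04296733]), 'grasp_force': 0.0, 'grip_width': 0.9987833816083206} 0.011
side 568.2289125927208 568.2289125927208 325.27986390361013 230.1406369961573 [[-0.89477946 -0.44650407 -0.00195896]
 [-0.35922623  0.72246939 -0.59075756]
 [ 0.26519094 -0.52789402 -0.80684675]] [0.49134708 0.24330702 1.7850973 ]
top 487.2755996722563 487.2755996722563 319.9211508426341 234.1833756531501 [[-0.00679415 -0.99989987 -0.01241343]
 [-0.99855943  0.00744474 -0.05313794]
 [ 0.05322503  0.01203452 -0.99851002]] [0.04236135 0.53013933 1.32149267]
```

View pics/top0.png

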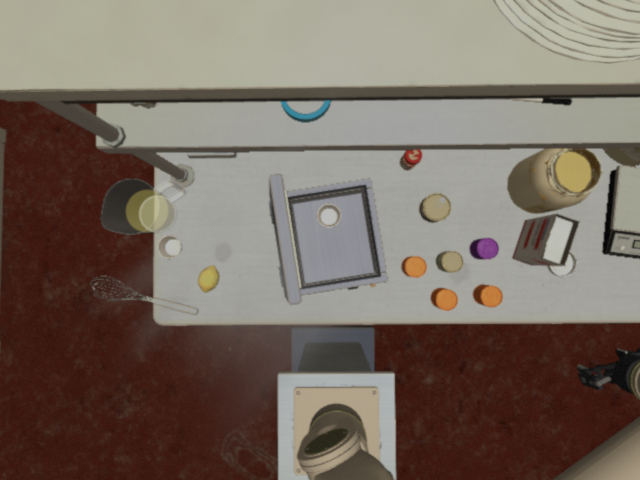

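View pics/side0.png

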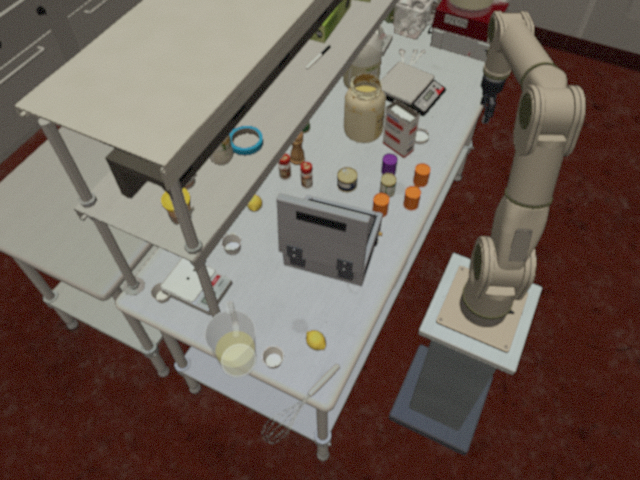

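The top view shows what could be taken for the tin:
- Small tan tin at (452,261), which fits the description.
- Wide tan tin at (436,207).
- Orange ones at (415,266), (445,299) and (489,296).
- Purple one at (486,248).

The box is at about (335,240) with its cover upright on the left (+y), and the ramekin is at (328,215). Next I measure these and check a close crop.

```bash
cat > h.py <<'E'
import numpy as np, cv2
from workcell import camera, get_obs
def world(c,u,v,z=None,d=None):
    """pixel -> world, at depth d or on the plane at height z"""
    ray=np.array([(u-c["cx"])/c["fx"],(v-c["cy"])/c["fy"],1.])
    R,t=c["R"],c["t"]; o=-R.T@t; w=R.T@ray
    return o+w*(d if d is not None else (z-o[2])/w[2])
def cloud(c):
    v,u=np.mgrid[:480,:640]; d=c["range_z"]
    r=np.stack([(u-c["cx"])/c["fx"],(v-c["cy"])/c["fy"],np.ones_like(d)],-1)*d[...,None]
    return (r-c["t"])@c["R"]
E
python3 - <<'E'
from h import *
c=dict(np.load("top0.npz")); P=cloud(c)
for n,u,v in [("tin",452,261),("wide",436,207),("or1",415,266),("or2",445,299),("or3",489,296),("pur",486,248),("ramekin",328,215)]:
    w=P[v-22:v+23,u-22:u+23].reshape(-1,3); zt=np.median(P[v-2:v+3,u-2:u+3,2])
    m=((np.abs(P[v-22:v+23,u-22:u+23,2]-zt)<.006)).astype(np.uint8)
    if n=="ramekin": m=((P[v-22:v+23,u-22:u+23,2]>.035)).astype(np.uint8)
    k,l,s,ce=cv2.connectedComponentsWithStats(m); i=l[22,22] or 1
    q=P[v-22:v+23,u-22:u+23][l==i]
    (cx,cy),r=cv2.minEnclosingCircle(q[:,:2].astype(np.float32))
    print(n,"ztop %.3f"%np.median(q[:,2]),"c",(q[:,:2].min(0)+q[:,:2].max(0))/2,"mean",q.mean(0).round(3),"r %.4f"%r)
# rim
m=(np.abs(P[...,2]-.1)<.012); m[:150]=0;m[330:]=0;m[:,:262]=0;m[:,395:]=0
u8=m.astype(np.uint8); k,l,s,ce=cv2.connectedComponentsWithStats(u8); i=1+s[1:,4].argmax()
q=P[l==i]; rect=cv2.minAreaRect(q[:,:2].astype(np.float32)); print("rim",rect,s[i],np.median(q[:,2]))
f=np.zeros((480,640),bool); f[190:285,295:380]=1; f&=(P[...,2]<.025)
r2=cv2.minAreaRect(P[f][:,:2].astype(np.float32)); print("floor",r2,np.median(P[f][:,2]))
cv_=(P[...,2]>.13)&(P[...,2]<.5); cv_[:170]=0; cv_[310:]=0; cv_[:,:250]=0; cv_[:,310:]=0
print("cover",P[cv_].min(0),P[cv_].max(0),cv2.minAreaRect(P[cv_&(P[...,2]>.32)][:,:2].astype(np.float32)))
# shelf underside / front
for v in (60,95,110,130,143): print(v,P[v,400].round(3))
print("max z in workspace", P[155:310,280:500,2].max())
s=dict(np.load("side0.npz"))
a=cv2.resize(c["color"][160:320,260:520],None,fx=2.3,fy=2.3,interpolation=3); b=cv2.resize(s["color"][130:290,260:450],(600,505))[:368]
im=np.zeros((600,800,3),np.uint8); im[:368,:598]=a
sb=cv2.resize(s["color"][140:225,340:450],(300,232)); im[368:600,:300]=sb
cv2.imwrite("pics/crop0.png",im[:,:,::-1])
E
```

```text
tin ztop 0.069 c [ 0.45350675 -0.3042332 ] mean [ 0.454 -0.304  0.07 ] r 0.0293
wide ztop 0.055 c [ 0.59806687 -0.27050682] mean [ 0.598 -0.271  0.055] r 0.0382
or1 ztop 0.069 c [ 0.4410803  -0.21007228] mean [ 0.44  -0.21   0.069] r 0.0289
or2 ztop 0.070 c [ 0.35502673 -0.28896103] mean [ 0.355 -0.289  0.07 ] r 0.0290
or3 ztop 0.070 c [ 0.36208372 -0.40393214] mean [ 0.363 -0.404  0.07 ] r 0.0295
pur ztop 0.070 c [ 0.48691861 -0.39809002] mean [ 0.487 -0.398  0.07 ] r 0.0294
ramekin ztop 0.088 c [0.54898691 0.01569867] mean [0.626 0.031 0.097] r 0.0981
rim ((0.5209574699401855, -0.002263873815536499), (0.27057716250419617, 0.2256469875574112), 8.574610710144043) [ 286  179  102  117 2806] 0.10001454070030968
floor ((0.5244320631027222, -0.008786335587501526), (0.23289519548416138, 0.2615966498851776), 89.34175109863281) 0.014994463480225501
cover [0.37002877 0.07618043 0.13070522] [0.63885421 0.16457647 0.35525898] ((0.5037984251976013, 0.11034804582595825), (0.27141273021698, 0.03656937927007675), 8.594539642333984)
60 [ 0.697 -0.068  0.777]
95 [ 0.662 -0.07   0.756]
110 [ 0.744 -0.121  0.431]
130 [ 0.705 -0.12   0.434]
143 [ 0.681 -0.12   0.431]
max z in workspace 1.3482200330860898
```

View pics/crop0.png

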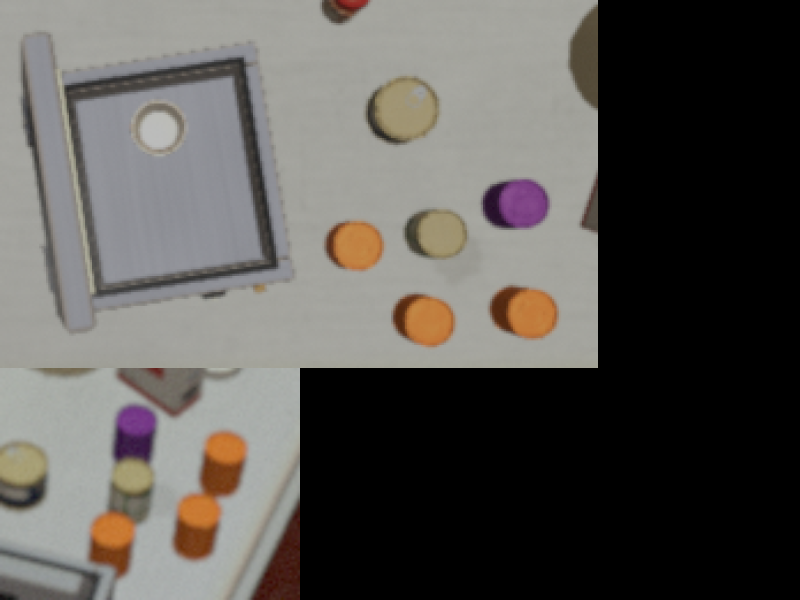

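The crop confirms it: the tin is the tan can at crop (440,233), between the orange and purple ones, with a 29 mm radius and its top at z ≈ 0.07. It's at (0.4535, -0.304). The box centre is at about (0.520, 0.005) with a yaw of +8.6°.

I'm moving to above the tin, closing along a line at about 70°, which keeps the fingers clear of its neighbours.

The rows are not in the units I measure in: turns go in shares of pi rad. I convert before sending: 0.73 rad is 0.2324.

Call:
move_arm([
  {"delta_pos":[0.052,-0.029,0.01],"turn":[0,0,0.0382]},
  {"delta_pos":[0.103,-0.058,0.02],"turn":[0,0,0.0764]},
  {"delta_pos":[0.154,-0.087,0.03],"turn":[0,0,0.1146]},
  {"delta_pos":[0.206,-0.116,0.04],"turn":[0,0,0.156]},
  {"delta_pos":[0.257,-0.145,0.05],"turn":[0,0,0.1942]},
  {"delta_pos":[0.309,-0.1745,0.06],"turn":[0,0,0.2324]},
  {"delta_pos":[0.309,-0.1745,0.06],"turn":[0,0,0.2324]},
  {"delta_pos":[0.309,-0.1745,0.06],"turn":[0,0,0.2324]},
], force=40)

```text
validation failed for argument at $.pl...
```

```bash
cat >> h.py <<'E'
from scipy.spatial.transform import Rotation as Ro
def st():
    o=get_obs(); R=Ro.from_quat(o["ee_rot"])
    print("t %.2f"%o["clock"],"p",o["position"].round(4),"F",o["ft_force"].round(1),"w %.3f g %.1f"%(o["grip_width"],o["grasp_force"]),"q",o["joint_pos"].round(2))
    print("axes x,y,z:",R.as_matrix().T.round(3).tolist()); return o,R
def to(p,R1=None):
    o,R=st(); print("delta",R.inv().apply(np.array(p)-o["position"]).round(4), "turn",None if R1 is None else (R.inv()*R1).as_rotvec().round(3))
E
python3 -c "
from h import *
to([.4535,-.304,.046])
c=dict(np.load('top0.npz')); print(world(c,328,215,z=.055))"
```

```text
t 0.10 p [ 0.231  -0.5804  0.2215] F [-0.6  0.3 -0.1] w 0.997 g 0.0 q [ 1.17  0.33 -0.06  1.46  0.02  1.35 -0.09]
axes x,y,z: [[0.929, 0.37, -0.0], [0.37, -0.929, -0.001], [-0.0, 0.001, -1.0]]
delta [ 0.3089 -0.1743  0.1757] turn None
[0.57925682 0.01623093 0.055     ]
```

The call was refused, probably because every row needs a `fingers` value. I'll send it again with those added.

Converted, 0.73 rad is 0.2324.

Call:
move_arm([
  {"delta_pos":[0.052,-0.029,0.01],"turn":[0,0,0.0382],"fingers":0},
  {"delta_pos":[0.103,-0.058,0.02],"turn":[0,0,0.0764],"fingers":0},
  {"delta_pos":[0.154,-0.087,0.03],"turn":[0,0,0.1146],"fingers":0},
  {"delta_pos":[0.206,-0.116,0.04],"turn":[0,0,0.156],"fingers":0},
  {"delta_pos":[0.257,-0.145,0.05],"turn":[0,0,0.1942],"fingers":0},
  {"delta_pos":[0.309,-0.1745,0.06],"turn":[0,0,0.2324],"fingers":0},
  {"delta_pos":[0.309,-0.1745,0.06],"turn":[0,0,0.2324],"fingers":0},
  {"delta_pos":[0.309,-0.1745,0.06],"turn":[0,0,0.2324],"fingers":0},
], force=40)

```text
clock: 1.1
position: [0.4533, -0.3046, 0.162]
ee_rot: [0.985, -0.174, -0.0, 0.0]
ft_force: [0.2, -1.1, 0.7]
grip_width: 1.002
grasp_force: 0.0
```

```bash
python3 -c "
from h import *
to([.4535,-.304,.046])"
```

```text
t 1.10 p [ 0.4533 -0.3046  0.162 ] F [ 0.2 -1.1  0.7] w 1.002 g 0.0 q [ 0.7   0.21 -0.22  1.74  0.05  1.19 -1.45]
axes x,y,z: [[0.939, -0.343, -0.001], [-0.343, -0.939, 0.0], [-0.001, -0.0, -1.0]]
delta [ 0.     -0.0007  0.116 ] turn None
```

Call:
move_arm([
  {"delta_pos":[0,0,0.04],"turn":[0,0,0],"fingers":0},
  {"delta_pos":[0,0,0.08],"turn":[0,0,0],"fingers":0},
  {"delta_pos":[0,0,0.1],"turn":[0,0,0],"fingers":0},
  {"delta_pos":[0,0,0.116],"turn":[0,0,0],"fingers":0},
  {"delta_pos":[0,0,0.116],"turn":[0,0,0],"fingers":0.2},
  {"delta_pos":[0,0,0.116],"turn":[0,0,0],"fingers":0.5},
  {"delta_pos":[0,0,0.116],"turn":[0,0,0],"fingers":0.5},
  {"delta_pos":[0,0,0.116],"turn":[0,0,0],"fingers":0.5},
  {"delta_pos":[0,0,0.116],"turn":[0,0,0],"fingers":0.5},
], force=40)

```text
clock: 2.22
position: [0.4544, -0.3051, 0.0474]
ee_rot: [0.985, -0.175, 0.001, 0.001]
ft_force: [-1.1, -1.8, 6.7]
grip_width: 0.652
grasp_force: 43.4
```

```bash
python3 -c "
from h import *
st()"
```

```text
t 2.23 p [ 0.4544 -0.3051  0.0474] F [-1.1 -1.8  6.7] w 0.652 g 43.4 q [ 0.69  0.34 -0.21  1.85  0.09  0.96 -1.48]
axes x,y,z: [[0.939, -0.344, 0.002], [-0.344, -0.939, 0.001], [0.002, -0.001, -1.0]]
```

Call:
move_arm([
  {"delta_pos":[0,0,-0.03],"turn":[0,0,0],"fingers":0.5},
  {"delta_pos":[0,0,-0.07],"turn":[0,0,0],"fingers":0.5},
  {"delta_pos":[0,0,-0.12],"turn":[0,0,0],"fingers":0.5},
  {"delta_pos":[0,0,-0.16],"turn":[0,0,0],"fingers":0.5},
  {"delta_pos":[0,0,-0.16],"turn":[0,0,0],"fingers":0.5},
])

```text
clock: 2.85
position: [0.4551, -0.3049, 0.2094]
ee_rot: [0.985, -0.175, 0.003, 0.001]
ft_force: [0.1, 0.8, -3.4]
grip_width: 0.655
grasp_force: 43.8
```

```bash
python3 -c "
from h import *
a=.1497
to([.4662,-.0083,.2],Ro.from_matrix([[np.cos(a),np.sin(a),0],[np.sin(a),-np.cos(a),0],[0,0,-1]]))"
```

```text
t 2.85 p [ 0.4551 -0.3049  0.2094] F [ 0.1  0.8 -3.4] w 0.655 g 43.8 q [ 0.7   0.18 -0.22  1.68  0.04  1.28 -1.45]
axes x,y,z: [[0.939, -0.344, 0.005], [-0.344, -0.939, 0.001], [0.005, -0.003, -1.0]]
delta [-0.0916 -0.2823  0.0086] turn [ 0.003 -0.005 -0.501]
```

Converted, -0.5 rad is -0.1592.

Call:
move_arm([
  {"delta_pos":[-0.015,-0.045,0],"turn":[0,0,-0.0255],"fingers":0.5},
  {"delta_pos":[-0.03,-0.095,0],"turn":[0,0,-0.0541],"fingers":0.5},
  {"delta_pos":[-0.047,-0.145,0],"turn":[0,0,-0.0828],"fingers":0.5},
  {"delta_pos":[-0.063,-0.195,0],"turn":[0,0,-0.1114],"fingers":0.5},
  {"delta_pos":[-0.078,-0.24,0],"turn":[0,0,-0.1369],"fingers":0.5},
  {"delta_pos":[-0.0916,-0.282,0],"turn":[0,0,-0.1592],"fingers":0.5},
  {"delta_pos":[-0.0916,-0.282,0],"turn":[0,0,-0.1592],"fingers":0.5},
  {"delta_pos":[-0.0916,-0.282,0],"turn":[0,0,-0.1592],"fingers":0.5},
])

```text
clock: 3.85
position: [0.4641, -0.0085, 0.2052]
ee_rot: [0.997, 0.074, -0.001, 0.0]
ft_force: [-0.0, -1.1, -2.5]
grip_width: 0.651
grasp_force: 43.7
```

```bash
python3 -c "
from h import *
a=.1497
to([.4662,-.0083,.063],Ro.from_matrix([[np.cos(a),np.sin(a),0],[np.sin(a),-np.cos(a),0],[0,0,-1]]))
c=camera('top'); s=camera('side')
cv2.imwrite('pics/p1.png',np.hstack([cv2.resize(c['color'][150:330,240:420],(400,400)),cv2.resize(s['color'][100:300,230:430],(400,400))])[:,:,::-1])"
```

```text
t 3.85 p [ 0.4641 -0.0085  0.2052] F [-0.  -1.1 -2.5] w 0.651 g 43.7 q [ 0.42  0.02 -0.5   1.87  0.01  1.26 -1.5 ]
axes x,y,z: [[0.989, 0.148, -0.002], [0.148, -0.989, -0.0], [-0.002, -0.0, -1.0]]
delta [2.300e-03 1.000e-04 1.422e-01] turn [-0.     0.002 -0.001]
```

View pics/p1.png

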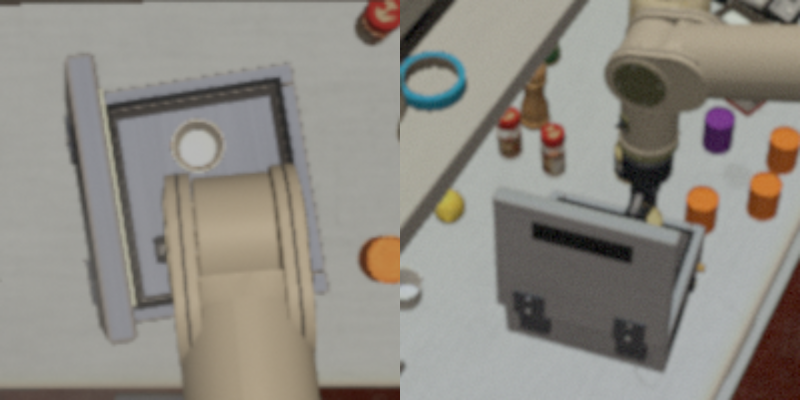

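The left crop shows the gripper over the empty part of the box, with the cover about 50 px away and the ramekin free. Lowering now, slowly at the end.

Call:
move_arm([
  {"delta_pos":[0.002,0,0.04],"turn":[0,0,0],"fingers":0.5},
  {"delta_pos":[0.002,0,0.08],"turn":[0,0,0],"fingers":0.5},
  {"delta_pos":[0.002,0,0.11],"turn":[0,0,0],"fingers":0.5},
  {"delta_pos":[0.002,0,0.128],"turn":[0,0,0],"fingers":0.5},
  {"delta_pos":[0.002,0,0.134],"turn":[0,0,0],"fingers":0.5},
  {"delta_pos":[0.002,0,0.138],"turn":[0,0,0],"fingers":0.5},
  {"delta_pos":[0.002,0,0.141],"turn":[0,0,0],"fingers":0.5},
  {"delta_pos":[0.002,0,0.141],"turn":[0,0,0],"fingers":0.5},
])

```text
clock: 4.95
position: [0.4669, -0.0078, 0.0655]
ee_rot: [0.997, 0.074, 0.0, 0.0]
ft_force: [0.8, 0.1, -2.3]
grip_width: 0.651
grasp_force: 43.8
```

Call:
move_arm([
  {"delta_pos":[0,0,0.001],"turn":[0,0,0],"fingers":0.5},
  {"delta_pos":[0,0,0.002],"turn":[0,0,0],"fingers":0.5},
  {"delta_pos":[0,0,0.003],"turn":[0,0,0],"fingers":0.5},
  {"delta_pos":[0,0,0.003],"turn":[0,0,0],"fingers":0.5},
])

```text
clock: 5.45
position: [0.4668, -0.0077, 0.0624]
ee_rot: [0.997, 0.074, 0.0, 0.0]
ft_force: [-1.6, 0.5, 0.6]
grip_width: 0.651
grasp_force: 44.0
```

Call:
move_arm([
  {"delta_pos":[0,0,0.0005],"turn":[0,0,0],"fingers":0.3},
  {"delta_pos":[0,0,0.0005],"turn":[0,0,0],"fingers":0.1},
  {"delta_pos":[0,0,0.0005],"turn":[0,0,0],"fingers":0.05},
  {"delta_pos":[0,0,0.0005],"turn":[0,0,0],"fingers":0.0},
  {"delta_pos":[0,0,-0.01],"turn":[0,0,0],"fingers":0.0},
  {"delta_pos":[0,0,-0.03],"turn":[0,0,0],"fingers":0},
  {"delta_pos":[0,0,-0.08],"turn":[0,0,0],"fingers":0},
  {"delta_pos":[0,0,-0.14],"turn":[0,0,0],"fingers":0},
  {"delta_pos":[0,0,-0.2],"turn":[0,0,0],"fingers":0.5},
  {"delta_pos":[0,0,-0.26],"turn":[0,0,0],"fingers":1},
  {"delta_pos":[0,0,-0.34],"turn":[0,0,0],"fingers":1},
  {"delta_pos":[0,0,-0.34],"turn":[0,0,0],"fingers":1},
])

```text
clock: 6.95
position: [0.4672, -0.0072, 0.4071]
ee_rot: [0.997, 0.075, 0.003, 0.001]
ft_force: [0.5, 0.7, -0.2]
grip_width: 0.145
grasp_force: 0.0
```

```bash
cat >> h.py <<'E'
C=np.array([.5199,.0049]); A=.1497
bx=np.array([np.cos(A),np.sin(A),0]); by=np.array([-np.sin(A),np.cos(A),0]); ez=np.array([0,0,1.])
def box(x,y,z): return np.array([*C,0])+bx*x+by*y+ez*z
def tobox(p): d=np.asarray(p)-np.array([*C,0]); return np.array([d@bx,d@by,d[2]])
def padpt(th): return .124-.2*np.cos(th)+.026*np.sin(th), .106+.2*np.sin(th)+.026*np.cos(th)
def tool(phi):
    """tool pointing down, tilted by phi so that z leans to -box y; x along box x"""
    z=-np.sin(phi)*by-np.cos(phi)*ez; return Ro.from_matrix(np.stack([bx,np.cross(z,bx),z],1))
E
python3 -c "
from h import *
st()
s=camera('side');c=camera('top');np.savez('side1.npz',**s)
P=cloud(c); m=np.zeros((480,640),bool); m[150:330,290:390]=1
m&=(P[...,2]>.07)&(P[...,2]<.095)
Q=P.copy(); B=np.einsum('ijk,lk->ijl',P-np.array([*C,0]),np.stack([bx,by,ez])); m&=(abs(B[...,0])<.1)&(abs(B[...,1])<.085)
print(m.sum(), B[m].mean(0) if m.any() else '')
cv2.imwrite('pics/p2.png',np.hstack([cv2.resize(c['color'][150:330,240:420],(400,400)),cv2.resize(s['color'][60:300,180:420],(400,400))])[:,:,::-1])"
```

```text
t 6.95 p [ 0.4672 -0.0072  0.4071] F [ 0.5  0.7 -0.2] w 0.145 g 0.0 q [ 0.44 -0.03 -0.5   1.49 -0.01  1.67 -1.48]
axes x,y,z: [[0.989, 0.149, 0.006], [0.149, -0.989, 0.002], [0.006, -0.001, -1.0]]
0
```

View pics/p2.png

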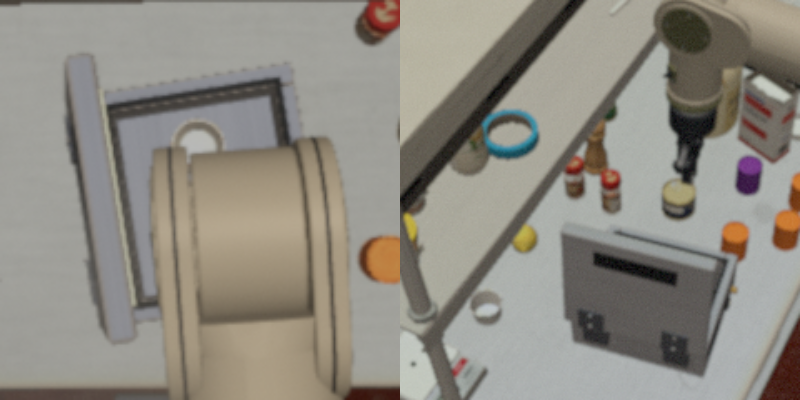

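The tin is released, but the arm hides it; I'll check again once the arm is clear. Now I'm passing over the cover (top at 0.355) to its outer side and tilting the tool.

Converted, -0.6 rad is -0.191.

Call:
move_arm([
  {"delta_pos":[0.006,-0.05,-0.01],"turn":[0,0,0],"fingers":1},
  {"delta_pos":[0.012,-0.1,-0.015],"turn":[0,0,0],"fingers":1},
  {"delta_pos":[0.018,-0.15,-0.015],"turn":[0,0,0],"fingers":1},
  {"delta_pos":[0.024,-0.2,-0.015],"turn":[-0.0382,0,0],"fingers":1},
  {"delta_pos":[0.03,-0.24,-0.015],"turn":[-0.0891,0,0],"fingers":1},
  {"delta_pos":[0.033,-0.26,-0.015],"turn":[-0.1401,0,0],"fingers":1},
  {"delta_pos":[0.033,-0.26,-0.015],"turn":[-0.191,0,0],"fingers":1},
  {"delta_pos":[0.033,-0.26,-0.015],"turn":[-0.191,0,0],"fingers":1},
  {"delta_pos":[0.033,-0.26,-0.015],"turn":[-0.191,0,0],"fingers":1},
])

```text
clock: 8.18
position: [0.4598, 0.2557, 0.4158]
ee_rot: [0.952, 0.073, 0.022, 0.296]
ft_force: [-0.1, -0.0, 0.2]
grip_width: 0.005
grasp_force: 0.0
```

```bash
python3 -c "
from h import *
o,R=st(); print('box',tobox(o['position']).round(4))
c=camera('top'); s=camera('side'); P=cloud(c)
B=np.einsum('ijk,lk->ijl',P-np.array([*C,0]),np.stack([bx,by,ez])); m=(B[...,2]>.065)&(B[...,2]<.095)&(abs(B[...,0])<.1)&(abs(B[...,1])<.085)
print('tin top',m.sum(), B[m].mean(0) if m.any() else '')
cv2.imwrite('pics/p3.png',np.hstack([cv2.resize(c['color'][130:350,190:410],(400,400)),cv2.resize(s['color'][60:300,180:420],(400,400))])[:,:,::-1])"
```

```text
t 8.18 p [0.4598 0.2557 0.4158] F [-0.1 -0.   0.2] w 0.005 g 0.0 q [-0.54  0.34 -0.48  1.21  0.6   2.06 -2.28]
axes x,y,z: [[0.988, 0.152, -0.002], [0.126, -0.815, 0.566], [0.084, -0.56, -0.824]]
box [-0.0221  0.257   0.4158]
tin top 380 [-0.05510091 -0.00457584  0.08448702]
```

View pics/p3.png

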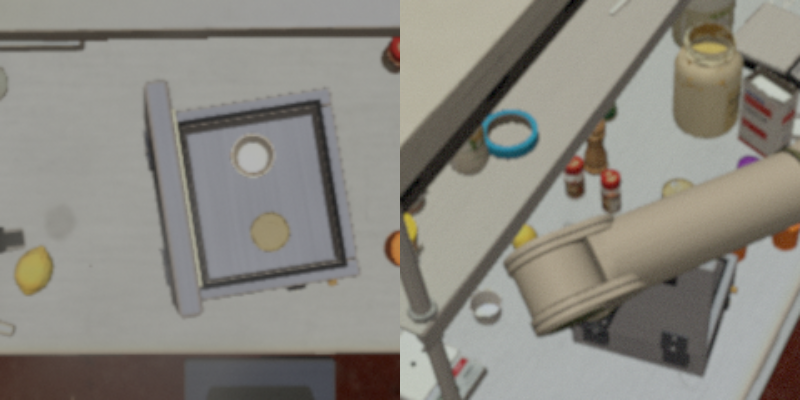

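The tin stands in the box at (-55, -5) mm with its top at about 85 mm, which is what upright should read; the ramekin at crop (251,155) hasn't moved.

Joint 6 is at its limit and joint 7 is near it. Turning -90° about the tool axis doesn't matter for pushing and relieves joint 7. I'll do that while moving lower.

Converted, -1.57 rad is -0.4997.

Call:
move_arm([
  {"delta_pos":[0,0.001,0.01],"turn":[0,0,-0.0541],"fingers":1},
  {"delta_pos":[0,0.002,0.02],"turn":[0,0,-0.1082],"fingers":1},
  {"delta_pos":[0,0.004,0.03],"turn":[0,0,-0.1623],"fingers":1},
  {"delta_pos":[0,0.006,0.04],"turn":[0,0,-0.2165],"fingers":1},
  {"delta_pos":[0,0.008,0.05],"turn":[0,0,-0.2706],"fingers":1},
  {"delta_pos":[0,0.01,0.06],"turn":[0,0,-0.3247],"fingers":1},
  {"delta_pos":[0,0.01,0.068],"turn":[0,0,-0.382],"fingers":1},
  {"delta_pos":[0,0.01,0.068],"turn":[0,0,-0.4393],"fingers":1},
  {"delta_pos":[0,0.01,0.068],"turn":[0,0,-0.4997],"fingers":1},
  {"delta_pos":[0,0.01,0.068],"turn":[0,0,-0.4997],"fingers":1},
])

```text
clock: 9.52
position: [0.4681, 0.207, 0.367]
ee_rot: [0.625, 0.723, -0.192, 0.224]
ft_force: [0.1, 0.4, -0.8]
grip_width: 0.003
grasp_force: 0.0
```

```bash
cat >> h.py <<'E'
def plan(y,z,phi,x=-.02,tip=.011):
    """delta and turn that bring the fingertips to box (x,y,z) with tilt phi"""
    o,R=st(); Z=R.as_matrix()[:,2]; print("tip now (box)",tobox(o["position"]+tip*Z).round(4),"phi %.3f"%np.arctan2(-Z@by,-Z[2]))
    R1=tool(phi)*Ro.from_rotvec([0,0,-np.pi/2]); p=box(x,y,z)-tip*R1.as_matrix()[:,2]
    print("delta",R.inv().apply(p-o["position"]).round(4).tolist(),"turn",(R.inv()*R1).as_rotvec().round(3).tolist())
E
python3 -c "
from h import *
plan(.16,.31,.7)"
```

```text
t 9.53 p [0.4681 0.207  0.367 ] F [ 0.1  0.4 -0.8] w 0.003 g 0.0 q [-0.31  0.3  -0.66  1.38  0.62  1.94 -0.73]
axes x,y,z: [[-0.118, 0.817, -0.564], [0.989, 0.145, 0.002], [0.083, -0.558, -0.826]]
tip now (box) [-0.0211  0.2014  0.3579] phi 0.599
delta [-0.0061, 0.0012, 0.063] turn [-0.001, -0.101, -0.005]
```

Converted, -0.3 rad is -0.0955.

Call:
move_arm([
  {"delta_pos":[-0.001,0.001,0.012],"turn":[0,-0.0159,0],"fingers":1},
  {"delta_pos":[-0.002,0.001,0.025],"turn":[0,-0.0318,0],"fingers":1},
  {"delta_pos":[-0.003,0.001,0.038],"turn":[0,-0.0477,0],"fingers":1},
  {"delta_pos":[-0.004,0.001,0.05],"turn":[0,-0.0637,0],"fingers":1},
  {"delta_pos":[-0.005,0.001,0.063],"turn":[0,-0.0796,0],"fingers":1},
  {"delta_pos":[-0.006,0.001,0.063],"turn":[0,-0.0955,0],"fingers":1},
  {"delta_pos":[-0.006,0.001,0.063],"turn":[0,-0.0955,0],"fingers":1},
  {"delta_pos":[-0.006,0.001,0.063],"turn":[0,-0.0955,0],"fingers":1},
])

```text
clock: 10.52
position: [0.4748, 0.1687, 0.3185]
ee_rot: [0.588, 0.682, -0.283, 0.33]
ft_force: [-0.6, -0.6, 0.5]
grip_width: -0.0
grasp_force: 0.0
```

```bash
python3 -c "
from h import *
plan(*padpt(1.4),.9)"
```

```text
t 10.53 p [0.4748 0.1687 0.3185] F [-0.6 -0.6  0.5] w -0.000 g 0.0 q [-0.41  0.4  -0.6   1.5   0.81  2.   -0.83]
axes x,y,z: [[-0.091, 0.616, -0.783], [0.989, 0.148, 0.001], [0.116, -0.774, -0.622]]
tip now (box) [-0.0202  0.16    0.3117] phi 0.899
delta [-0.0244, 0.0002, 0.0374] turn [-0.0, -0.001, -0.002]
```

Tilt 0.9 is reached and the joints are within range. I'll now approach the pad and follow its arc, with the tilt easing off as the cover closes.

```bash
cat >> h.py <<'E'
def arc(ths,press=0.,x=-.02,tip=.011,k=.65):
    o,R=st(); Z=R.as_matrix()[:,2]; b=tobox(o["position"]+tip*Z)
    from scipy.optimize import brentq
    n=lambda th:(b[1]-.124)*np.sin(th)+(b[2]-.106)*np.cos(th)-.026
    try: th0=brentq(n,-.1,1.6)
    except Exception: th0=np.nan
    print("tip",b.round(4),"phi %.3f"%np.arctan2(-Z@by,-Z[2]),"theta if touching %.3f"%th0)
    for th in ths:
        R1=tool(min(.9,k*max(th,0)))*Ro.from_rotvec([0,0,-np.pi/2]); y,z=padpt(th)
        y-=press*np.sin(th); z-=press*np.cos(th)
        p=box(x,y,z)-tip*R1.as_matrix()[:,2]
        print("%.3f"%th,R.inv().apply(p-o["position"]).round(4).tolist(),(R.inv()*R1).as_rotvec().round(3).tolist())
E
python3 -c "
from h import *
arc([1.45,1.425,1.4,1.375,1.35,1.325,1.3])"
```

```text
t 10.53 p [0.4748 0.1687 0.3185] F [-0.6 -0.6  0.5] w -0.000 g 0.0 q [-0.41  0.4  -0.6   1.5   0.81  2.   -0.83]
axes x,y,z: [[-0.091, 0.616, -0.783], [0.989, 0.148, 0.001], [0.116, -0.774, -0.622]]
tip [-0.0202  0.16    0.3117] phi 0.899 theta if touching nan
1.450 [-0.0182, 0.0002, 0.0294] [-0.0, -0.001, -0.002]
1.425 [-0.0213, 0.0002, 0.0333] [-0.0, -0.001, -0.002]
1.400 [-0.0244, 0.0002, 0.0374] [-0.0, -0.001, -0.002]
1.375 [-0.0274, 0.0003, 0.0415] [-0.0, 0.005, -0.002]
1.350 [-0.0303, 0.0003, 0.0457] [-0.0, 0.022, -0.002]
1.325 [-0.0332, 0.0003, 0.0499] [-0.0, 0.038, -0.002]
1.300 [-0.036, 0.0003, 0.0542] [-0.0, 0.054, -0.002]
```

Converted, 0.022 rad is 0.007.

Call:
move_arm([
  {"delta_pos":[-0.008,0,0.012],"turn":[0,0,0],"fingers":1},
  {"delta_pos":[-0.014,0,0.022],"turn":[0,0,0],"fingers":1},
  {"delta_pos":[-0.0182,0,0.0294],"turn":[0,0,0],"fingers":1},
  {"delta_pos":[-0.0213,0,0.0333],"turn":[0,0,0],"fingers":1},
  {"delta_pos":[-0.0244,0,0.0374],"turn":[0,0,0],"fingers":1},
  {"delta_pos":[-0.0274,0,0.0415],"turn":[0,0.0016,0],"fingers":1},
  {"delta_pos":[-0.0303,0,0.0457],"turn":[0,0.007,0],"fingers":1},
])

```text
clock: 11.4
position: [0.4825, 0.1166, 0.3134]
ee_rot: [0.59, 0.687, -0.275, 0.322]
ft_force: [-3.1, 12.1, 3.5]
grip_width: -0.005
grasp_force: 5.8
```

```bash
python3 -c "
from h import *
arc(np.arange(1.325,1.02,-.025))"
```

```text
t 11.40 p [0.4825 0.1166 0.3134] F [-3.1 12.1  3.5] w -0.005 g 5.8 q [-0.31  0.32 -0.59  1.6   0.8   1.91 -0.76]
axes x,y,z: [[-0.097, 0.634, -0.767], [0.988, 0.152, 0.001], [0.117, -0.758, -0.642]]
tip [-0.0203  0.1076  0.3064] phi 0.874 theta if touching 1.359
1.325 [-0.0046, 0.0003, 0.0054] [0.003, 0.013, 0.001]
1.300 [-0.0075, 0.0003, 0.0096] [0.003, 0.029, 0.001]
1.275 [-0.0103, 0.0003, 0.014] [0.003, 0.046, 0.001]
1.250 [-0.0129, 0.0003, 0.0184] [0.003, 0.062, 0.001]
1.225 [-0.0155, 0.0003, 0.0228] [0.003, 0.078, 0.001]
1.200 [-0.018, 0.0003, 0.0273] [0.003, 0.094, 0.001]
1.175 [-0.0203, 0.0003, 0.0319] [0.003, 0.111, 0.001]
1.150 [-0.0225, 0.0002, 0.0365] [0.003, 0.127, 0.001]
1.125 [-0.0246, 0.0002, 0.0412] [0.002, 0.143, 0.001]
1.100 [-0.0266, 0.0002, 0.046] [0.002, 0.159, 0.001]
1.075 [-0.0285, 0.0002, 0.0507] [0.002, 0.176, 0.001]
1.050 [-0.0302, 0.0002, 0.0556] [0.002, 0.192, 0.001]
1.025 [-0.0319, 0.0002, 0.0604] [0.002, 0.208, 0.001]
```

Contact, with 12 N mostly along +y as expected, and the cover is moving.

Converted, 0.192 rad is 0.0611.

Call:
move_arm([
  {"delta_pos":[-0.0046,0,0.0054],"turn":[0,0.0041,0],"fingers":1},
  {"delta_pos":[-0.0075,0,0.0096],"turn":[0,0.0095,0],"fingers":1},
  {"delta_pos":[-0.0103,0,0.014],"turn":[0,0.0146,0],"fingers":1},
  {"delta_pos":[-0.013,0,0.0184],"turn":[0,0.0197,0],"fingers":1},
  {"delta_pos":[-0.0155,0,0.0228],"turn":[0,0.0248,0],"fingers":1},
  {"delta_pos":[-0.018,0,0.0273],"turn":[0,0.0299,0],"fingers":1},
  {"delta_pos":[-0.0203,0,0.032],"turn":[0,0.0353,0],"fingers":1},
  {"delta_pos":[-0.0225,0,0.0365],"turn":[0,0.0404,0],"fingers":1},
  {"delta_pos":[-0.0246,0,0.0412],"turn":[0,0.0455,0],"fingers":1},
  {"delta_pos":[-0.0266,0,0.046],"turn":[0,0.0509,0],"fingers":1},
  {"delta_pos":[-0.0285,0,0.0507],"turn":[0,0.056,0],"fingers":1},
  {"delta_pos":[-0.0302,0,0.0556],"turn":[0,0.0611,0],"fingers":1},
])

```text
clock: 12.9
position: [0.4919, 0.0545, 0.3018]
ee_rot: [0.614, 0.714, -0.218, 0.255]
ft_force: [-2.8, 6.4, 5.0]
grip_width: 0.001
grasp_force: 4.3
```

```bash
python3 -c "
from h import *
arc(np.arange(1.025,.73,-.025))"
```

```text
t 12.90 p [0.4919 0.0545 0.3018] F [-2.8  6.4  5. ] w 0.001 g 4.3 q [-0.13  0.17 -0.55  1.68  0.67  1.69 -0.59]
axes x,y,z: [[-0.115, 0.767, -0.632], [0.989, 0.15, 0.002], [0.097, -0.624, -0.775]]
tip [-0.0202  0.0463  0.2933] phi 0.684 theta if touching 1.049
1.025 [-0.0014, 0.0002, 0.0047] [0.002, 0.017, -0.0]
1.000 [-0.0038, 0.0002, 0.0092] [0.002, 0.034, -0.0]
0.975 [-0.0061, 0.0002, 0.0138] [0.002, 0.05, -0.0]
0.950 [-0.0083, 0.0002, 0.0184] [0.002, 0.066, -0.0]
0.925 [-0.0104, 0.0002, 0.0231] [0.002, 0.082, -0.0]
0.900 [-0.0123, 0.0002, 0.0278] [0.002, 0.099, -0.0]
0.875 [-0.0141, 0.0002, 0.0326] [0.002, 0.115, -0.0]
0.850 [-0.0158, 0.0002, 0.0374] [0.002, 0.131, -0.0]
0.825 [-0.0174, 0.0001, 0.0423] [0.002, 0.147, -0.0]
0.800 [-0.0189, 0.0001, 0.0472] [0.002, 0.164, -0.0]
0.775 [-0.0202, 0.0001, 0.0522] [0.002, 0.18, -0.0]
0.750 [-0.0215, 0.0001, 0.0571] [0.002, 0.196, -0.0]
```

Converted, 0.196 rad is 0.0624.

Call:
move_arm([
  {"delta_pos":[-0.0014,0,0.0047],"turn":[0,0.0054,0],"fingers":1},
  {"delta_pos":[-0.0038,0,0.0092],"turn":[0,0.0108,0],"fingers":1},
  {"delta_pos":[-0.0061,0,0.0138],"turn":[0,0.0159,0],"fingers":1},
  {"delta_pos":[-0.0083,0,0.0184],"turn":[0,0.021,0],"fingers":1},
  {"delta_pos":[-0.0104,0,0.0231],"turn":[0,0.0261,0],"fingers":1},
  {"delta_pos":[-0.0123,0,0.0278],"turn":[0,0.0315,0],"fingers":1},
  {"delta_pos":[-0.0141,0,0.0326],"turn":[0,0.0366,0],"fingers":1},
  {"delta_pos":[-0.0158,0,0.0374],"turn":[0,0.0417,0],"fingers":1},
  {"delta_pos":[-0.0174,0,0.0423],"turn":[0,0.0468,0],"fingers":1},
  {"delta_pos":[-0.019,0,0.0472],"turn":[0,0.0522,0],"fingers":1},
  {"delta_pos":[-0.0202,0,0.0522],"turn":[0,0.0573,0],"fingers":1},
  {"delta_pos":[-0.0215,0,0.0571],"turn":[0,0.0624,0],"fingers":1},
])

```text
clock: 14.4
position: [0.5003, 0.0002, 0.2723]
ee_rot: [0.634, 0.735, -0.158, 0.185]
ft_force: [-1.9, -1.0, 9.6]
grip_width: -0.001
grasp_force: 4.1
```

```bash
python3 -c "
from h import *
arc(np.arange(.725,.43,-.025))"
```

```text
t 14.40 p [5.003e-01 2.000e-04 2.723e-01] F [-1.9 -1.   9.6] w -0.001 g 4.1 q [ 0.03  0.09 -0.47  1.74  0.51  1.49 -0.39]
axes x,y,z: [[-0.129, 0.872, -0.471], [0.989, 0.148, 0.003], [0.072, -0.466, -0.882]]
tip [-0.0201 -0.0069  0.2626] phi 0.491 theta if touching 0.747
0.725 [0.0006, 0.0001, 0.0047] [0.002, 0.02, -0.003]
0.700 [-0.0014, 0.0001, 0.0094] [0.002, 0.036, -0.003]
0.675 [-0.0031, 0.0001, 0.0142] [0.002, 0.052, -0.003]
0.650 [-0.0048, 0.0001, 0.019] [0.002, 0.068, -0.003]
0.625 [-0.0064, 0.0001, 0.0239] [0.002, 0.085, -0.003]
0.600 [-0.0078, 0.0001, 0.0288] [0.002, 0.101, -0.003]
0.575 [-0.0091, 0.0001, 0.0337] [0.002, 0.117, -0.003]
0.550 [-0.0103, 0.0001, 0.0387] [0.002, 0.133, -0.003]
0.525 [-0.0113, 0.0001, 0.0437] [0.002, 0.15, -0.003]
0.500 [-0.0123, 0.0001, 0.0487] [0.002, 0.166, -0.003]
0.475 [-0.0131, 0.0001, 0.0537] [0.002, 0.182, -0.003]
0.450 [-0.0138, 0.0001, 0.0588] [0.002, 0.198, -0.003]
```

Converted, 0.198 rad is 0.063.

Call:
move_arm([
  {"delta_pos":[0.0006,0,0.0047],"turn":[0,0.0064,0],"fingers":1},
  {"delta_pos":[-0.001,0,0.0094],"turn":[0,0.0115,0],"fingers":1},
  {"delta_pos":[-0.003,0,0.0142],"turn":[0,0.0166,0],"fingers":1},
  {"delta_pos":[-0.0045,0,0.019],"turn":[0,0.0216,0],"fingers":1},
  {"delta_pos":[-0.006,0,0.0239],"turn":[0,0.0271,0],"fingers":1},
  {"delta_pos":[-0.0075,0,0.0288],"turn":[0,0.0321,0],"fingers":1},
  {"delta_pos":[-0.009,0,0.0337],"turn":[0,0.0372,0],"fingers":1},
  {"delta_pos":[-0.01,0,0.0387],"turn":[0,0.0423,0],"fingers":1},
  {"delta_pos":[-0.011,0,0.0437],"turn":[0,0.0477,0],"fingers":1},
  {"delta_pos":[-0.012,0,0.0487],"turn":[0,0.0528,0],"fingers":1},
  {"delta_pos":[-0.013,0,0.0537],"turn":[0,0.0579,0],"fingers":1},
  {"delta_pos":[-0.0135,0,0.0588],"turn":[0,0.063,0],"fingers":1},
])

```text
clock: 15.9
position: [0.5057, -0.0388, 0.2248]
ee_rot: [0.646, 0.749, -0.094, 0.11]
ft_force: [1.3, -0.5, 4.1]
grip_width: -0.001
grasp_force: 1.6
```

```bash
python3 -c "
from h import *
arc(np.arange(.425,.18,-.02))"
```

```text
t 15.90 p [ 0.5057 -0.0388  0.2248] F [ 1.3 -0.5  4.1] w -0.001 g 1.6 q [ 0.16  0.07 -0.39  1.8   0.33  1.31 -0.17]
axes x,y,z: [[-0.141, 0.947, -0.287], [0.989, 0.148, 0.001], [0.043, -0.284, -0.958]]
tip [-0.0206 -0.0442  0.2143] phi 0.291 theta if touching 0.442
0.425 [-0.0027, 0.0006, 0.003] [0.0, 0.015, -0.002]
0.405 [-0.0038, 0.0006, 0.0069] [0.0, 0.028, -0.002]
0.385 [-0.0049, 0.0006, 0.0108] [0.0, 0.041, -0.002]
0.365 [-0.0059, 0.0006, 0.0148] [0.0, 0.054, -0.002]
0.345 [-0.0068, 0.0006, 0.0187] [0.0, 0.067, -0.002]
0.325 [-0.0077, 0.0006, 0.0227] [0.0, 0.08, -0.002]
0.305 [-0.0084, 0.0006, 0.0267] [0.0, 0.093, -0.002]
0.285 [-0.0091, 0.0006, 0.0307] [0.0, 0.106, -0.002]
0.265 [-0.0097, 0.0006, 0.0348] [0.0, 0.119, -0.002]
0.245 [-0.0102, 0.0006, 0.0388] [0.0, 0.132, -0.002]
0.225 [-0.0106, 0.0006, 0.0428] [0.0, 0.145, -0.002]
0.205 [-0.011, 0.0006, 0.0469] [0.0, 0.158, -0.002]
0.185 [-0.0113, 0.0006, 0.0509] [0.0, 0.171, -0.002]
```

Converted, 0.158 rad is 0.0503.

Call:
move_arm([
  {"delta_pos":[-0.002,0,0.003],"turn":[0,0.0048,0],"fingers":1},
  {"delta_pos":[-0.0035,0,0.0069],"turn":[0,0.0089,0],"fingers":1},
  {"delta_pos":[-0.0045,0,0.0108],"turn":[0,0.0131,0],"fingers":1},
  {"delta_pos":[-0.0055,0,0.0148],"turn":[0,0.0172,0],"fingers":1},
  {"delta_pos":[-0.0065,0,0.0187],"turn":[0,0.0213,0],"fingers":1},
  {"delta_pos":[-0.0075,0,0.0227],"turn":[0,0.0255,0],"fingers":1},
  {"delta_pos":[-0.0084,0,0.0267],"turn":[0,0.0296,0],"fingers":1},
  {"delta_pos":[-0.009,0,0.0307],"turn":[0,0.0337,0],"fingers":1},
  {"delta_pos":[-0.0097,0,0.0348],"turn":[0,0.0379,0],"fingers":1},
  {"delta_pos":[-0.0102,0,0.0388],"turn":[0,0.042,0],"fingers":1},
  {"delta_pos":[-0.0106,0,0.0428],"turn":[0,0.0462,0],"fingers":1},
  {"delta_pos":[-0.011,0,0.0469],"turn":[0,0.0503,0],"fingers":1},
])

```text
clock: 17.4
position: [0.5092, -0.0628, 0.1832]
ee_rot: [0.652, 0.756, -0.043, 0.051]
ft_force: [-0.7, -0.0, 2.0]
grip_width: -0.001
grasp_force: 1.1
```

```bash
python3 -c "
from h import *
arc(np.arange(.19,.02,-.0125))"
```

```text
t 17.40 p [ 0.5092 -0.0628  0.1832] F [-0.7 -0.   2. ] w -0.001 g 1.1 q [ 0.25  0.11 -0.33  1.82  0.18  1.21  0.01]
axes x,y,z: [[-0.146, 0.98, -0.133], [0.989, 0.147, 0.001], [0.02, -0.132, -0.991]]
tip [-0.0206 -0.0668  0.1723] phi 0.134 theta if touching 0.205
0.190 [-0.0004, 0.0006, 0.0031] [0.0, 0.01, -0.002]
0.177 [-0.0009, 0.0006, 0.0055] [0.0, 0.018, -0.002]
0.165 [-0.0014, 0.0006, 0.008] [0.0, 0.026, -0.002]
0.152 [-0.0019, 0.0006, 0.0105] [0.0, 0.035, -0.002]
0.140 [-0.0024, 0.0006, 0.013] [0.0, 0.043, -0.002]
0.127 [-0.0028, 0.0006, 0.0155] [0.0, 0.051, -0.002]
0.115 [-0.0032, 0.0006, 0.018] [0.0, 0.059, -0.002]
0.102 [-0.0035, 0.0006, 0.0206] [0.0, 0.067, -0.002]
0.090 [-0.0038, 0.0006, 0.0231] [0.0, 0.075, -0.002]
0.077 [-0.0041, 0.0006, 0.0256] [0.0, 0.083, -0.002]
0.065 [-0.0044, 0.0006, 0.0281] [0.0, 0.091, -0.002]
0.052 [-0.0046, 0.0006, 0.0306] [0.0, 0.1, -0.002]
0.040 [-0.0048, 0.0006, 0.0332] [0.0, 0.108, -0.002]
0.027 [-0.005, 0.0006, 0.0357] [0.0, 0.116, -0.002]
```

Converted, 0.091 rad is 0.029.

Call:
move_arm([
  {"delta_pos":[-0.0004,0,0.003],"turn":[0,0.0032,0],"fingers":1},
  {"delta_pos":[-0.001,0,0.0055],"turn":[0,0.0057,0],"fingers":1},
  {"delta_pos":[-0.0014,0,0.008],"turn":[0,0.0083,0],"fingers":1},
  {"delta_pos":[-0.002,0,0.0105],"turn":[0,0.0111,0],"fingers":1},
  {"delta_pos":[-0.0024,0,0.013],"turn":[0,0.0137,0],"fingers":1},
  {"delta_pos":[-0.0028,0,0.0155],"turn":[0,0.0162,0],"fingers":1},
  {"delta_pos":[-0.0032,0,0.018],"turn":[0,0.0188,0],"fingers":1},
  {"delta_pos":[-0.0035,0,0.0205],"turn":[0,0.0213,0],"fingers":1},
  {"delta_pos":[-0.0038,0,0.023],"turn":[0,0.0239,0],"fingers":1},
  {"delta_pos":[-0.0041,0,0.0255],"turn":[0,0.0264,0],"fingers":1},
  {"delta_pos":[-0.0044,0,0.028],"turn":[0,0.029,0],"fingers":1},
  {"delta_pos":[-0.0046,0,0.0305],"turn":[0,0.0318,0],"fingers":1},
])

```text
clock: 18.9
position: [0.5104, -0.0709, 0.1536]
ee_rot: [0.653, 0.757, -0.011, 0.013]
ft_force: [-0.3, -1.1, 1.9]
grip_width: 0.001
grasp_force: 1.0
```

```bash
python3 -c "
from h import *
arc([.04,.03,.02,.015,.01,.005,0])"
```

```text
t 18.90 p [ 0.5104 -0.0709  0.1536] F [-0.3 -1.1  1.9] w 0.001 g 1.0 q [ 0.31  0.15 -0.31  1.83  0.09  1.16  0.12]
axes x,y,z: [[-0.147, 0.988, -0.034], [0.989, 0.148, 0.0], [0.005, -0.033, -0.999]]
tip [-0.0206 -0.0739  0.1426] phi 0.034 theta if touching 0.053
0.040 [-0.0009, 0.0007, 0.0026] [0.0, 0.008, -0.002]
0.030 [-0.0012, 0.0007, 0.0046] [0.0, 0.014, -0.002]
0.020 [-0.0015, 0.0007, 0.0066] [0.0, 0.021, -0.002]
0.015 [-0.0017, 0.0007, 0.0076] [0.0, 0.024, -0.002]
0.010 [-0.0018, 0.0007, 0.0086] [0.0, 0.027, -0.002]
0.005 [-0.002, 0.0007, 0.0096] [0.0, 0.03, -0.002]
0.000 [-0.0021, 0.0007, 0.0106] [0.0, 0.034, -0.002]
```

Converted, 0.034 rad is 0.0108.

Call:
move_arm([
  {"delta_pos":[-0.0005,0,0.0015],"turn":[0,0.0019,0],"fingers":1},
  {"delta_pos":[-0.001,0,0.003],"turn":[0,0.0038,0],"fingers":1},
  {"delta_pos":[-0.001,0,0.0045],"turn":[0,0.0057,0],"fingers":1},
  {"delta_pos":[-0.0015,0,0.006],"turn":[0,0.0076,0],"fingers":1},
  {"delta_pos":[-0.0015,0,0.007],"turn":[0,0.0089,0],"fingers":1},
  {"delta_pos":[-0.0015,0,0.008],"turn":[0,0.0095,0],"fingers":1},
  {"delta_pos":[-0.002,0,0.009],"turn":[0,0.0108,0],"fingers":1},
  {"delta_pos":[-0.002,0,0.009],"turn":[0,0.0108,0],"fingers":1},
])

```text
clock: 19.9
position: [0.5107, -0.0731, 0.1446]
ee_rot: [0.653, 0.757, 0.0, 0.0]
ft_force: [0.5, 0.6, -0.2]
grip_width: -0.003
grasp_force: 0.1
```

```bash
python3 -c "
from h import *
arc([0])"
```

```text
t 19.90 p [ 0.5107 -0.0731  0.1446] F [ 0.5  0.6 -0.2] w -0.003 g 0.1 q [ 0.33  0.17 -0.3   1.83  0.06  1.15  0.16]
axes x,y,z: [[-0.148, 0.989, 0.0], [0.989, 0.148, 0.0], [0.0, 0.0, -1.0]]
tip [-0.0207 -0.0758  0.1336] phi -0.000 theta if touching 0.008
0.000 [-0.0002, 0.0007, 0.0016] [0.0, -0.0, -0.002]
```

Nearly shut, with about 1.6 mm to go. I'll go down in half-millimetre steps and watch the force.

Call:
move_arm([
  {"delta_pos":[0,0,0.0005],"turn":[0,0,0],"fingers":1},
  {"delta_pos":[0,0,0.001],"turn":[0,0,0],"fingers":1},
  {"delta_pos":[0,0,0.0015],"turn":[0,0,0],"fingers":1},
  {"delta_pos":[0,0,0.0015],"turn":[0,0,0],"fingers":1},
])

```text
clock: 20.4
position: [0.5108, -0.0732, 0.1433]
ee_rot: [0.653, 0.757, 0.0, 0.0]
ft_force: [0.3, 0.3, 1.7]
grip_width: -0.004
grasp_force: 0.4
```

Call:
move_arm([
  {"delta_pos":[0,0,0.0005],"turn":[0,0,0],"fingers":1},
  {"delta_pos":[0,0,0.001],"turn":[0,0,0],"fingers":1},
  {"delta_pos":[0,0,0.001],"turn":[0,0,0],"fingers":1},
])

```text
clock: 20.78
position: [0.5108, -0.0731, 0.1423]
ee_rot: [0.653, 0.757, 0.0, 0.0]
ft_force: [-0.0, -0.1, 0.4]
grip_width: 0.0
grasp_force: 0.5
```

Call:
move_arm([
  {"delta_pos":[0,0,0.0005],"turn":[0,0,0],"fingers":1},
  {"delta_pos":[0,0,0.001],"turn":[0,0,0],"fingers":1},
  {"delta_pos":[0,0,0.001],"turn":[0,0,0],"fingers":1},
])

```text
clock: 21.15
position: [0.5108, -0.0731, 0.1412]
ee_rot: [0.653, 0.758, 0.0, 0.0]
ft_force: [0.8, -1.8, 0.5]
grip_width: -0.003
grasp_force: 0.5
```

Call:
move_arm([
  {"delta_pos":[0,0,0.0005],"turn":[0,0,0],"fingers":1},
  {"delta_pos":[0,0,0.001],"turn":[0,0,0],"fingers":1},
  {"delta_pos":[0,0,0.001],"turn":[0,0,0],"fingers":1},
])

```text
clock: 21.52
position: [0.5108, -0.0731, 0.1402]
ee_rot: [0.653, 0.758, 0.0, 0.0]
ft_force: [0.0, -1.0, 1.1]
grip_width: -0.003
grasp_force: 0.5
```

```bash
python3 -c "
from h import *
for i in range(1): st()
s=camera('side'); o=get_obs(); print(o['ft_force'])
P=cloud(s); B=np.einsum('ijk,lk->ijl',P-np.array([*C,0]),np.stack([bx,by,ez]))
m=(abs(B[...,0])<.13)&(B[...,1]>-.11)&(B[...,1]<.1)&(B[...,2]>.11)&(B[...,2]<.145)
b=B[m]; print(m.sum(), np.linalg.lstsq(np.c_[b[:,:2],np.ones(len(b))],b[:,2],rcond=None)[0])
cv2.imwrite('pics/p4.png',cv2.resize(s['color'][60:300,180:420],(560,560))[:,:,::-1])"
```

```text
t 21.52 p [ 0.5108 -0.0731  0.1402] F [ 0.  -1.   1.1] w -0.003 g 0.5 q [ 0.33  0.18 -0.3   1.84  0.06  1.14  0.16]
axes x,y,z: [[-0.148, 0.989, 0.0], [0.989, 0.148, 0.0], [0.0, 0.0, -1.0]]
[0.62039379 0.26700829 0.31107247]
3656 [-0.0001773  -0.06318529  0.13747107]
```

View pics/p4.png

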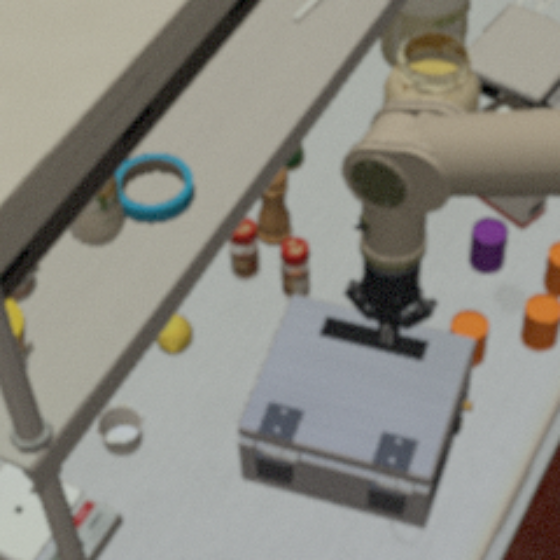

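The cover looks nearly shut, with the fingers on the pad at crop (388,335). The plane fit may be spoiled by gripper points, so I'll measure the cover away from the gripper.

```bash
cat >> h.py <<'E'
def cover():
    for n in ("side","top"):
        P=cloud(camera(n)); B=np.einsum('ijk,lk->ijl',P-np.array([*C,0]),np.stack([bx,by,ez]))
        for y in (-.11,-.08,-.05,0,.05,.08):
            r=[]
            for x in (-.11,.11):
                m=(abs(B[...,0]-x)<.015)&(abs(B[...,1]-y)<.012)&(B[...,2]>.09)&(B[...,2]<.18); r.append((int(m.sum()),round(float(np.median(B[m][:,2])),4) if m.any() else None))
            print(n,y,r)
E
python3 -c "
from h import *
cover()"
```

```text
side -0.11 [(39, 0.1458), (34, 0.1464)]
side -0.08 [(59, 0.1445), (55, 0.1448)]
side -0.05 [(61, 0.1424), (58, 0.1435)]
side 0 [(63, 0.138), (53, 0.1389)]
side 0.05 [(64, 0.1341), (60, 0.1336)]
side 0.08 [(68, 0.1331), (64, 0.1328)]
top -0.11 [(0, None), (90, 0.1482)]
top -0.08 [(0, None), (119, 0.1458)]
top -0.05 [(0, None), (117, 0.1434)]
top 0 [(119, 0.1386), (116, 0.1394)]
top 0.05 [(119, 0.1351), (110, 0.1356)]
top 0.08 [(116, 0.1332), (111, 0.1337)]
```

```bash
python3 - <<'E'
from h import *
s=camera('side');c=camera('top')
o,R=st(); Z=R.as_matrix()[:,2]
im=s['color'].copy()
big=cv2.resize(im[150:240,300:400],None,fx=5,fy=5,interpolation=2)
for d,col in ((0,(255,0,0)),(.011,(0,255,0)),(-.05,(0,0,255))):
    q=s['R']@(o['position']+d*Z)+s['t']; u=s['fx']*q[0]/q[2]+s['cx']; v=s['fy']*q[1]/q[2]+s['cy']; print(d,u,v,q[2], s['range_z'][int(v),int(u)])
    cv2.circle(big,(int((u-300)*5),int((v-150)*5)),4,col,1)
cv2.imwrite('pics/p5.png',big[:,:,::-1])
P=cloud(s);B=np.einsum('ijk,lk->ijl',P-np.array([*C,0]),np.stack([bx,by,ez]))
for v in range(185,216,2): print(v,[tuple((B[v,u]*1000).round().astype(int)) for u in (340,344,346,348,352)])
E
```

```text
t 21.77 p [ 0.5108 -0.073   0.1402] F [ 0.3 -0.9 -0.4] w -0.004 g 0.4 q [ 0.33  0.18 -0.3   1.84  0.06  1.14  0.16]
axes x,y,z: [[-0.148, 0.989, 0.0], [0.989, 0.148, 0.0], [0.0, 0.0, -1.0]]
0 345.8009468686389 206.80924562141877 1.8459585323833338 1.8147136
0.011 345.7080770493674 208.9114371650793 1.8548343833929346 1.8303114
-0.05 346.23458973152844 196.99335100155903 1.8056137550669666 1.7968131
185 [(np.int64(-9), np.int64(-42), np.int64(282)), (np.int64(-23), np.int64(-36), np.int64(293)), (np.int64(-28), np.int64(-39), np.int64(292)), (np.int64(-33), np.int64(-44), np.int64(288)), (np.int64(-45), np.int64(-45), np.int64(292))]
187 [(np.int64(-4), np.int64(-59), np.int64(251)), (np.int64(-21), np.int64(-42), np.int64(276)), (np.int64(-27), np.int64(-44), np.int64(276)), (np.int64(-33), np.int64(-43), np.int64(280)), (np.int64(-45), np.int64(-46), np.int64(281))]
189 [(np.int64(-4), np.int64(-58), np.int64(243)), (np.int64(-15), np.int64(-65), np.int64(240)), (np.int64(-21), np.int64(-67), np.int64(239)), (np.int64(-30), np.int64(-58), np.int64(253)), (np.int64(-41), np.int64(-62
[... 2421 characters left out ...]
), np.int64(-52), np.int64(142)), (np.int64(-20), np.int64(-56), np.int64(142)), (np.int64(-27), np.int64(-55), np.int64(146)), (np.int64(-35), np.int64(-52), np.int64(152)), (np.int64(-45), np.int64(-62), np.int64(144))]
213 [(np.int64(-9), np.int64(-50), np.int64(135)), (np.int64(-23), np.int64(-48), np.int64(143)), (np.int64(-29), np.int64(-48), np.int64(145)), (np.int64(-34), np.int64(-56), np.int64(137)), (np.int64(-48), np.int64(-53), np.int64(145))]
215 [(np.int64(-13), np.int64(-37), np.int64(141)), (np.int64(-26), np.int64(-36), np.int64(147)), (np.int64(-32), np.int64(-40), np.int64(145)), (np.int64(-36), np.int64(-50), np.int64(135)), (np.int64(-50), np.int64(-47), np.int64(144))]
```

View pics/p5.png

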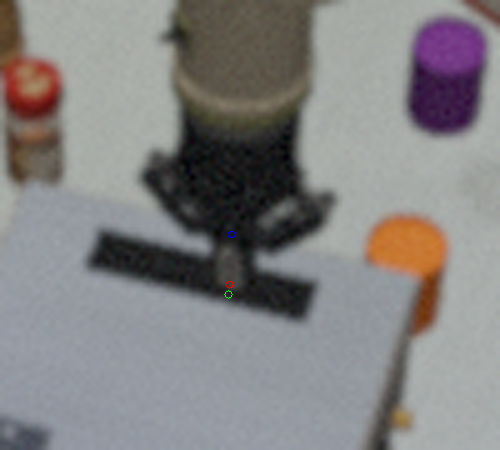

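The visible fingertip sits on the pad at about z = 0.145 by depth, and both cameras put the cover about 0.07 rad open. So the stop isn't reached and the low force is genuine. I'll continue slowly, going by force.

Call:
move_arm([
  {"delta_pos":[0,0,0.001],"turn":[0,0,0],"fingers":1},
  {"delta_pos":[0,0,0.002],"turn":[0,0,0],"fingers":1},
  {"delta_pos":[0,0,0.003],"turn":[0,0,0],"fingers":1},
  {"delta_pos":[0,0,0.004],"turn":[0,0,0],"fingers":1},
  {"delta_pos":[0,0,0.005],"turn":[0,0,0],"fingers":1},
])

```text
clock: 22.4
position: [0.5108, -0.0732, 0.1352]
ee_rot: [0.653, 0.757, 0.0, 0.0]
ft_force: [-0.1, -0.4, 0.8]
grip_width: 0.001
grasp_force: 0.9
```

```bash
python3 -c "
from h import *
cover()" | grep "0.11\|0.08"
```

```text
side -0.11 [(40, 0.1399), (40, 0.1411)]
side -0.08 [(55, 0.1409), (55, 0.1406)]
side 0.08 [(65, 0.1319), (56, 0.132)]
top -0.11 [(0, None), (98, 0.1417)]
top -0.08 [(0, None), (113, 0.1413)]
top 0.08 [(115, 0.1316), (110, 0.1325)]
```

The cover follows the tip: its surface at the pad is now about 0.141, and shut is 0.132.

Call:
move_arm([
  {"delta_pos":[0,0,0.001],"turn":[0,0,0],"fingers":1},
  {"delta_pos":[0,0,0.002],"turn":[0,0,0],"fingers":1},
  {"delta_pos":[0,0,0.003],"turn":[0,0,0],"fingers":1},
  {"delta_pos":[0,0,0.004],"turn":[0,0,0],"fingers":1},
  {"delta_pos":[0,0,0.005],"turn":[0,0,0],"fingers":1},
  {"delta_pos":[0,0,0.0055],"turn":[0,0,0],"fingers":1},
])

```text
clock: 23.25
position: [0.5108, -0.0731, 0.1297]
ee_rot: [0.653, 0.758, 0.0, 0.0]
ft_force: [-0.4, -0.6, 2.2]
grip_width: 0.001
grasp_force: 0.9
```

Call:
move_arm([
  {"delta_pos":[0,0,0.0005],"turn":[0,0,0],"fingers":1},
  {"delta_pos":[0,0,0.001],"turn":[0,0,0],"fingers":1},
  {"delta_pos":[0,0,0.0015],"turn":[0,0,0],"fingers":1},
  {"delta_pos":[0,0,0.0015],"turn":[0,0,0],"fingers":1},
])

```text
clock: 23.75
position: [0.5108, -0.0731, 0.1282]
ee_rot: [0.653, 0.758, 0.0, 0.0]
ft_force: [0.2, -0.1, 1.8]
grip_width: -0.0
grasp_force: 0.6
```

```bash
python3 -c "
from h import *
st(); cover()" | grep "F\|0.11\|0.08"
```

```text
t 23.75 p [ 0.5108 -0.0731  0.1282] F [ 0.2 -0.1  1.8] w -0.000 g 0.6 q [ 0.33  0.19 -0.3   1.85  0.06  1.11  0.15]
side -0.11 [(39, 0.1337), (36, 0.1332)]
side -0.08 [(54, 0.1328), (53, 0.1318)]
side 0.08 [(66, 0.1298), (58, 0.1294)]
top -0.11 [(0, None), (98, 0.1343)]
top -0.08 [(0, None), (112, 0.1346)]
top 0.08 [(118, 0.1313), (107, 0.1305)]
```

Call:
move_arm([
  {"delta_pos":[0,0,0.0005],"turn":[0,0,0],"fingers":1},
  {"delta_pos":[0,0,0.001],"turn":[0,0,0],"fingers":1},
  {"delta_pos":[0,0,0.0015],"turn":[0,0,0],"fingers":1},
  {"delta_pos":[0,0,0.0015],"turn":[0,0,0],"fingers":1},
])

```text
clock: 24.35
position: [0.5108, -0.0732, 0.1267]
ee_rot: [0.653, 0.757, 0.0, 0.0]
ft_force: [0.2, -0.4, 0.6]
grip_width: -0.001
grasp_force: 0.6
```

Call:
move_arm([
  {"delta_pos":[0,0,0.0005],"turn":[0,0,0],"fingers":1},
  {"delta_pos":[0,0,0.001],"turn":[0,0,0],"fingers":1},
  {"delta_pos":[0,0,0.001],"turn":[0,0,0],"fingers":1},
])

```text
clock: 24.72
position: [0.5108, -0.0732, 0.1257]
ee_rot: [0.653, 0.757, 0.0, 0.0]
ft_force: [0.2, -1.0, 1.1]
grip_width: 0.001
grasp_force: 0.6
```

Call:
move_arm([
  {"delta_pos":[0,0,0.0005],"turn":[0,0,0],"fingers":1},
  {"delta_pos":[0,0,0.001],"turn":[0,0,0],"fingers":1},
  {"delta_pos":[0,0,0.001],"turn":[0,0,0],"fingers":1},
])

```text
clock: 25.1
position: [0.5108, -0.0731, 0.1247]
ee_rot: [0.653, 0.758, 0.0, 0.0]
ft_force: [-0.6, -1.0, 1.3]
grip_width: 0.004
grasp_force: 0.6
```

Call:
move_arm([
  {"delta_pos":[0,0,0.0005],"turn":[0,0,0],"fingers":1},
  {"delta_pos":[0,0,0.001],"turn":[0,0,0],"fingers":1},
  {"delta_pos":[0,0,0.001],"turn":[0,0,0],"fingers":1},
])

```text
clock: 25.48
position: [0.5108, -0.0731, 0.1237]
ee_rot: [0.653, 0.758, 0.0, 0.0]
ft_force: [-0.2, -1.6, 0.7]
grip_width: 0.003
grasp_force: 0.6
```

```bash
python3 -c "
from h import *
st(); cover()" | grep "F\|0.11\|0.08"
```

```text
t 25.48 p [ 0.5108 -0.0731  0.1237] F [-0.2 -1.6  0.7] w 0.003 g 0.6 q [ 0.33  0.19 -0.3   1.86  0.06  1.1   0.15]
side -0.11 [(38, 0.1286), (38, 0.1277)]
side -0.08 [(59, 0.1283), (51, 0.1278)]
side 0.08 [(63, 0.1296), (59, 0.1279)]
top -0.11 [(0, None), (103, 0.1296)]
top -0.08 [(0, None), (111, 0.1293)]
top 0.08 [(117, 0.1304), (109, 0.1301)]
```

The cover is level now (front 0.129, hinge side 0.130). I'll feel for the stop.

Call:
move_arm([
  {"delta_pos":[0,0,0.0005],"turn":[0,0,0],"fingers":1},
  {"delta_pos":[0,0,0.001],"turn":[0,0,0],"fingers":1},
  {"delta_pos":[0,0,0.001],"turn":[0,0,0],"fingers":1},
])

```text
clock: 25.95
position: [0.5108, -0.0731, 0.123]
ee_rot: [0.653, 0.757, 0.0, 0.0]
ft_force: [-1.8, -1.7, 3.9]
grip_width: 0.001
grasp_force: 2.1
```

Call:
move_arm([
  {"delta_pos":[0,0,0.0005],"turn":[0,0,0],"fingers":1},
  {"delta_pos":[0,0,0.001],"turn":[0,0,0],"fingers":1},
  {"delta_pos":[0,0,0.001],"turn":[0,0,0],"fingers":1},
])

```text
clock: 26.32
position: [0.5109, -0.0732, 0.1227]
ee_rot: [0.653, 0.757, 0.0, 0.0]
ft_force: [-5.1, -1.7, 12.3]
grip_width: -0.0
grasp_force: 6.1
```

12.3 N, growing about 8 N per mm commanded. A bit more, then hold.

Call:
move_arm([
  {"delta_pos":[0,0,0.0002],"turn":[0,0,0],"fingers":1},
  {"delta_pos":[0,0,0.0003],"turn":[0,0,0],"fingers":1},
  {"delta_pos":[0,0,0.0003],"turn":[0,0,0],"fingers":1},
  {"delta_pos":[0,0,0.0003],"turn":[0,0,0],"fingers":1},
])

```text
clock: 26.82
position: [0.5109, -0.0731, 0.1227]
ee_rot: [0.653, 0.757, 0.0, 0.0]
ft_force: [-6.8, -0.2, 14.6]
grip_width: -0.003
grasp_force: 7.4
```

Call:
move_arm([
  {"delta_pos":[0,0,0],"turn":[0,0,0],"fingers":1},
  {"delta_pos":[0,0,0],"turn":[0,0,0],"fingers":1},
  {"delta_pos":[0,0,0],"turn":[0,0,0],"fingers":1},
  {"delta_pos":[0,0,0],"turn":[0,0,0],"fingers":1},
  {"delta_pos":[0,0,0],"turn":[0,0,0],"fingers":1},
  {"delta_pos":[0,0,0],"turn":[0,0,0],"fingers":1},
  {"delta_pos":[0,0,0],"turn":[0,0,0],"fingers":1},
  {"delta_pos":[0,0,0],"turn":[0,0,0],"fingers":1},
  {"delta_pos":[0,0,0],"turn":[0,0,0],"fingers":1},
  {"delta_pos":[0,0,0],"turn":[0,0,0],"fingers":1},
  {"delta_pos":[0,0,0],"turn":[0,0,0],"fingers":1},
  {"delta_pos":[0,0,0],"turn":[0,0,0],"fingers":1},
])

```text
clock: 28.32
position: [0.5109, -0.0731, 0.1227]
ee_rot: [0.653, 0.757, 0.0, 0.0]
ft_force: [-7.6, -0.3, 14.8]
grip_width: -0.002
grasp_force: 7.4
```

Held steady at 14.6–14.8 N for two seconds. Letting go.

Call:
move_arm([
  {"delta_pos":[0,0,-0.001],"turn":[0,0,0],"fingers":1},
  {"delta_pos":[0,0,-0.003],"turn":[0,0,0],"fingers":1},
  {"delta_pos":[0,0,-0.01],"turn":[0,0,0],"fingers":1},
  {"delta_pos":[0,0,-0.03],"turn":[0,0,0],"fingers":1},
  {"delta_pos":[0,0,-0.06],"turn":[0,0,0],"fingers":1},
  {"delta_pos":[0,0,-0.1],"turn":[0,0,0],"fingers":1},
  {"delta_pos":[0,0,-0.13],"turn":[0,0,0],"fingers":1},
  {"delta_pos":[0,0,-0.13],"turn":[0,0,0],"fingers":1},
  {"delta_pos":[0,0,-0.13],"turn":[0,0,0],"fingers":1},
])

```text
clock: 29.45
position: [0.5105, -0.073, 0.2509]
ee_rot: [0.653, 0.758, -0.0, -0.0]
ft_force: [1.3, -0.8, -0.5]
grip_width: 0.001
grasp_force: 0.0
```

```bash
python3 -c "
from h import *
st(); cover()
s=camera('side'); c=camera('top')
cv2.imwrite('pics/p6.png',np.hstack([cv2.resize(c['color'][130:350,160:520],(400,244)),cv2.resize(s['color'][60:300,230:470],(244,244))])[:,:,::-1])" | grep "F\|0.11\|0.08"
```

```text
t 29.45 p [ 0.5105 -0.073   0.2509] F [ 1.3 -0.8 -0.5] w 0.001 g 0.0 q [ 0.34  0.09 -0.3   1.69  0.03  1.36  0.18]
side -0.11 [(39, 0.1276), (40, 0.128)]
side -0.08 [(52, 0.1279), (51, 0.1263)]
side 0.08 [(59, 0.1283), (56, 0.1291)]
top -0.11 [(0, None), (101, 0.1286)]
top -0.08 [(0, None), (110, 0.1289)]
top 0.08 [(117, 0.1298), (109, 0.1304)]
```

View pics/p6.png

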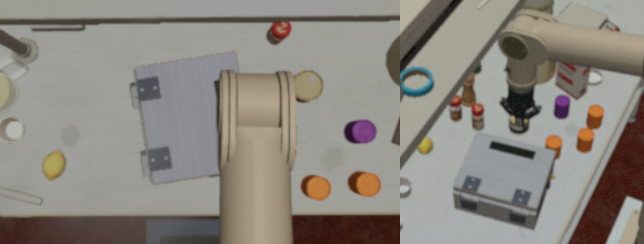

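The cover is flat and stays down. The gripper is clear of it, and the other things haven't moved: wide tin at (308,85), lemon at (53,165), orange and purple cans in place. Handing in.

```bash
python3 -c "
from workcell import hand_in
print(hand_in())"
```

```text
the job is handed in; nothing more can be done
None
```

The job is handed in at about 29 s of the 67 s: the tin stands upright in the box beside the ramekin, the cover was lowered slowly and is fully shut, it was pressed at about 15 N for 2 s, and the gripper is clear.

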